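# Roll the wear pads of an edge strip flush

## Robot

A 6-joint arm with a two-finger parallel gripper is mounted at the origin on a cart in front of the work surface, level with it; the furniture and walls round the work are solid. World frame = base frame: x ahead of the robot, y to its left, z up, the work surface at z = 0. Lengths are in mm, angles in rad, forces in N, time in s.
With the tool pointing down it reaches from about 300 to 775 mm from the base axis. Payload 14.6 kg.
Tool frame: the origin (TCP) lies at the very end of the fingers, on their centre line; the grasp point (between the pads) lies 19 mm behind it; z points along the fingers, y is the line along which they close (so a half turn about z gives the same grasp; the last joint's range is limited). The gripper opens to 94 mm and grips with 3 to 60 N. Pads are 16 mm wide; open, the fingers measure 119 mm over their backs; the gripper's body (75 mm by 177 mm) begins 78 mm behind the grasp point.
Start: joints at [-0.067, 0.3, 1.521, -0, 1.321, -0.067], TCP at [549.99, -0.002, 205.446] pointing down, gripper open.
Joint ranges: [-3.03, 3.03], [-0.79, 2.21], [0.23, 2.52], [-1.04, 4.18], [0, 3.07], [-2.55, 2.55]. Speed limits (rad/s): [2.22, 2.22, 2.57, 3.14, 3.14, 3.14].

## Interface

Orientations are given as [roll, pitch, yaw] about the fixed x, y, z axes, in that order (R = Rz(yaw) Ry(pitch) Rx(roll)).
In Python, from cell import manip gives the robot as it stands.
- The arm moves only by the tool servo_tool, never from a script. Its argument "motion" is a list that holds one entry, the list of rows, each a list of 7 numbers: the shift along the world's x, y, z as a fraction of full scale, then the turn, a rotation vector about the world's x, y, z as a fraction of full scale, then the closure, from 0 (fully open) to 1 (shut). In form: [[[x, y, z, rx, ry, rz, gripper], ...]]. A call has 1 to 10 rows; each row is the pose to reach, as a shift and turn from the pose commanded when the call began, turning the shorter way round; what a row does not reach only later rows make up. Full scale, the value 1, is 0.5 m for a shift and pi rad for a turn. A row lasts 1/10 s, in which the tool goes at most 50 mm and 8.59 degrees, less where a joint would pass 70% of its speed; a pose out of reach is approached as far as the arm can. A call with a number of a shift or a turn outside -1 to 1 is refused whole. A call with a gripper value outside its range is refused whole. The fingers move at their own pace and stop on an object; "newtons" is the grip in N (left out, the last holds). Time passes only in rows, so rows that repeat a pose let the fingers close. It gives the time, the measured TCP pose, the force, the opening and the grip force at its end, in the units of the state.
- manip.read_state(): the state, without advancing time (a new reading comes with each control period).
- manip.camera(name): name is "scene" or "side" or "wrist"; returns a dict with "frame" (480x640x3 uint8, red, green, blue), "range_z" (480x640 float32, mm along the optical axis (not along the pixel's ray), 0 where there is no reading), "vfov" (degrees; the focal length in pixels is half the picture's height over the tangent of half this angle, whatever the lens; pixels are square), "cx", "cy" (the principal point, pixels), "cam_to_world" (4x4, takes a point from camera to world coordinates). Camera axes: x right, y down, z forward; pixel columns grow to the right and rows downward; lengths in mm; the calibration is good to about 2 mm. The wrist camera is an equidistant fisheye: a pixel r from the principal point sees the ray r / f radians off the axis. A picture is of the moment at which its call begins.
- manip.sign_off(): hands the job in; it is judged then, once.
The state is a dict: "clock": time; "joints": joint angles; "qd": joint speeds; "effort": joint torques, N m; "eef_pos": TCP position; "eef_rot": TCP orientation; "wrist_force": force on the tool from outside, world axes, zero at the start; "moment": the same for the moment, N m; "finger_gap": finger opening in mm; "finger_force": force on a finger pad.
Only numpy, scipy, OpenCV 4.12 (cv2) and the standard library are available. Lean on these libraries where they do the work, as an engineer would, in place of code of your own. Each camera call takes 0.05 s, during which the arm holds its last target. There are 200 camera calls.

## Task

Take the orange-handled hand roller out of its blue rest and roll it along the row of six green wear pads in the edge of the aluminium rail, with firm steady pressure of about 15 to 20 N (they crack above 35 N), until all six lie flush with the rail, which seldom lies level. Seat them by rolling, not by stamping them one by one, and press only with the roller, never with the gripper. Then stand the roller upright in its rest again and leave the other things on the bench where they are.

Things in the scene. Friction and masses are not known exactly. Their poses are not given: they have to be found in the camera images.
- roller: Upright hand roller, 124 mm high, 0.3 kg. Origin: lowest point of its wheel; z up, x the way it rolls, y the axle. Wheel 50 mm diameter, 28 wide; steel cheeks to y = +-24 reach down to z = 12. Crossbar 78 (x) x 44 (y), z = 56 to 64. On it the square orange handle, 24 x 24, z = 64 to 124: grip it on either pair of faces, fingertips just above the crossbar. Works either way round.
- handle (a point): Centre of the orange handle, 94 mm above the roller's origin; axes as the roller's.
- wheel (a joint): Turning angle of the roller's wheel in the roller's yoke, rad, 0 at the start, grows or falls by 1 rad for each 25 mm rolled; the sign depends on the direction.
- rest: Blue rest fixed to the bench; the roller stands in it at the start, x along the rest's x. Origin: centre of its underside. Inside 60 (x) by 52 mm (y), open above; end walls across x (10 mm thick, at x = +-35) are 60 mm high, side walls 38. The roller's crossbar lies on the end walls, the wheel hangs between: at home its origin is 4 mm above the rest's. It fits either way round.
- bed: Grey bed 100 (x) x 300 (y) x 6 mm fixed to the bench, with all it carries. Origin: centre of its underside, y along it. On it, on stiff jacking screws, an aluminium rail 90 x 270 x 24 mm; near its -x edge six green pads in line along y; its ends (y = +-91 to +-135) are smooth, level with flush pads. Each time the rail stands up to 8 mm higher or lower and up to 0.05 rad out of level along y.
- strip_mid (a point): Middle of the strip at the nominal top of the rail: the bed's point (-25, 0, 47) mm, axes as the bed's. The points belong to the bed: the rail's true height, off by up to 8 mm here and up to 15 mm at its ends, is not in them and must be felt or seen.
- strip_left (a point): End of the strip on the bed's +y side at the rail's nominal top: the bed's point (-25, 90, 47) mm.
- strip_right (a point): End of the strip on the bed's -y side at the rail's nominal top: the bed's point (-25, -90, 47) mm.
- pad1 (a joint): Green wear pad 1 of 6, counted from the +y end of the strip (centre at the bed's y = 75 mm), 16 wide x 28.5 mm long, a rigid press fit that slides straight down under about 7 to 10 N and stays where it is left. Value in m: how far it has been pushed in; 0 = 5 mm proud of the rail's top, 0.005 = flush, its stop.
- pad2 (a joint): Green wear pad 2 of 6, counted from the +y end of the strip (centre at the bed's y = 45 mm), 16 wide x 28.5 mm long, a rigid press fit that slides straight down under about 7 to 10 N and stays where it is left. Value in m: how far it has been pushed in; 0 = 5 mm proud of the rail's top, 0.005 = flush, its stop.
- pad3 (a joint): Green wear pad 3 of 6, counted from the +y end of the strip (centre at the bed's y = 15 mm), 16 wide x 28.5 mm long, a rigid press fit that slides straight down under about 7 to 10 N and stays where it is left. Value in m: how far it has been pushed in; 0 = 5 mm proud of the rail's top, 0.005 = flush, its stop.
- pad4 (a joint): Green wear pad 4 of 6, counted from the +y end of the strip (centre at the bed's y = -15 mm), 16 wide x 28.5 mm long, a rigid press fit that slides straight down under about 7 to 10 N and stays where it is left. Value in m: how far it has been pushed in; 0 = 5 mm proud of the rail's top, 0.005 = flush, its stop.
- pad5 (a joint): Green wear pad 5 of 6, counted from the +y end of the strip (centre at the bed's y = -45 mm), 16 wide x 28.5 mm long, a rigid press fit that slides straight down under about 7 to 10 N and stays where it is left. Value in m: how far it has been pushed in; 0 = 5 mm proud of the rail's top, 0.005 = flush, its stop.
- pad6 (a joint): Green wear pad 6 of 6, counted from the +y end of the strip (centre at the bed's y = -75 mm), 16 wide x 28.5 mm long, a rigid press fit that slides straight down under about 7 to 10 N and stays where it is left. Value in m: how far it has been pushed in; 0 = 5 mm proud of the rail's top, 0.005 = flush, its stop.
- elec_tape: Bystander, to be left alone: black roll of tape, 62 x 59 x 19 mm. Origin: centre of its underside.
- abrasive_discs: Bystander, to be left alone: stack of brown abrasive discs, 69 mm diameter, 12 mm high. Origin: centre of its underside.
- spanner_17: Bystander, to be left alone: steel spanner, 231 x 39 x 10 mm. Origin: centre of its underside.
- gear: Bystander, to be left alone: steel spur gear, 69 mm diameter, 22 mm high. Origin: centre of its underside.
- bush_0: Bystander, to be left alone: brass bush, 32 mm diameter, 34 mm high. Origin: centre of its underside.
Not all that is in view belongs to the job. Of the things that look like the roller, take the one that is farthest to the robot's right at the start.

How it is judged (in metres and radians):
On the way, in this order (a step that is already met when the one before it is completed fails the run):
1. the roller is lifted out of its rest (z of roller in the frame of rest above 0.05 m), for 0.1 s.
2. the roller is rolled along the strip under pressure: its wheel has turned over 2 rad (50 mm) one way while it presses on the rail or pads with more than 5 N (contact force between roller and bed above 5 N and (value of joint wheel above 2 rad or value of joint wheel below -2 rad)).
3. all six pads are within 1.5 mm of flush (value of joint each of pad1, pad2, pad3, pad4, pad5, pad6 above 0.0035 m), for 0.2 s.
4. the roller stands in its rest again (horizontal distance between roller and rest below 0.012 m and angle between roller's own z axis and vertical below 0.12 rad and z of roller in the frame of rest between -0.002 and 0.008 m), for 0.2 s.
At the end, for the whole second after the job is handed in: all six pads stand less than 1.5 mm proud of the rail; the roller is released and at rest, upright (within 0.12 rad) in its rest, within 12 mm of the rest's centre and within 4 to 6 mm of its home height (all of step 3 and all of step 4 and linear speed of roller below 0.02 m/s); the robot touches nothing.
It fails at once if the roller presses on the rail or the pads with more than 35 N: a pad cracks (contact force between roller and bed above 35 N).
It fails at once if the gripper or arm presses on the rail or the pads (contact force between any of the fingers, the arm and bed above 3 N).
It fails at once if another thing on the bench is shifted by more than 30 mm (distance of any of elec_tape, abrasive_discs, spanner_17, gear, bush_0 from where it was at the start of the episode above 0.03 m).
It also fails if it takes over 72 s, if anything falls off the work surface, if the arm or the gripper's body presses on something with over 40 N, if the wrist force passes 120 N, or if a joint passes its speed limit or range.

## Working session

There is one attempt and no reset: what is moved stays moved. The work goes in short steps, Python scripts to look and compute and a tool call to move; the robot and the scene stay as the last step left them, time stands still between calls to the robot, and variables do not carry over. Pictures are saved under pics/ and viewed, at most 10 in all, crops included, and the job is handed in when it is done.

Besides the shell and the picture viewer there is one more tool, called after "Call:" as name([rows], argument=value, ...), one row to a line, values as JSON. servo_tool: Moves the arm, as the interface text tells. Its arguments: {"type":"object","properties":{"motion":{"type":"array"},"newtons":{"type":"number"}},"required":["motion"]}

```bash
mkdir -p pics
cat > h.py <<'E'
from cell import manip
import numpy as np, cv2
def cam(n):
    return manip.camera(n)
def cloud(c):
    d=c["range_z"].astype(float);H,W=d.shape
    f=H/2/np.tan(np.radians(c["vfov"])/2)
    v,u=np.mgrid[:H,:W];x=(u-c["cx"])/f;y=(v-c["cy"])/f
    P=np.stack([x*d,y*d,d,np.ones_like(d)],-1)@np.array(c["cam_to_world"]).T
    P=P[...,:3];P[d==0]=np.nan
    return P
E
python3 - <<'E'
from h import *
print(manip.read_state())
for n in("scene","side"):
    c=cam(n);cv2.imwrite(f"pics/{n}.png",c["frame"][...,::-1]);np.savez(f"{n}.npz",f=c["frame"],P=cloud(c))
    print(n,np.round(c["cam_to_world"],2).tolist(),c["vfov"])
E
```

```text
{'clock': 0.0, 'joints': array([-6.66518406e-02,  3.00478480e-01,  1.52161051e+00, -5.62859193e-06,
        1.32072680e+00, -6.65995653e-02]), 'qd': array([ 4.89248985e-04,  3.03060115e-05,  1.36127110e-03,  4.03064112e-04,
        3.72398498e-05, -2.72399024e-03]), 'effort': array([-1.53750298e-03, -5.31805658e+01, -3.52735734e+01,  7.07558286e-02,
        2.43994006e-02, -4.79655944e-05]), 'eef_pos': array([ 5.49716997e+02, -1.40343495e-02,  2.04869847e+02]), 'eef_rot': array([-3.14037187e+00, -7.59600217e-05,  1.57074540e+00]), 'wrist_force': array([-0.0601507 ,  0.53741095,  0.23200109]), 'moment': array([-0.06437931,  0.02484921, -0.04033561]), 'finger_force': 0.0, 'finger_gap': 94.0456736444862}
scene [[0.64, -0.6, 0.48, 4.14], [-0.77, -0.49, 0.41, -479.79], [-0.01, -0.63, -0.78, 1064.21], [0.0, 0.0, 0.0, 1.0]] 43.8746541622016
side [[-0.5, -0.4, 0.77, -488.19], [-0.87, 0.22, -0.45, 695.48], [0.01, -0.89, -0.46, 745.8], [0.0, 0.0, 0.0, 1.0]] 43.02313184802073
```

View pics/scene.png

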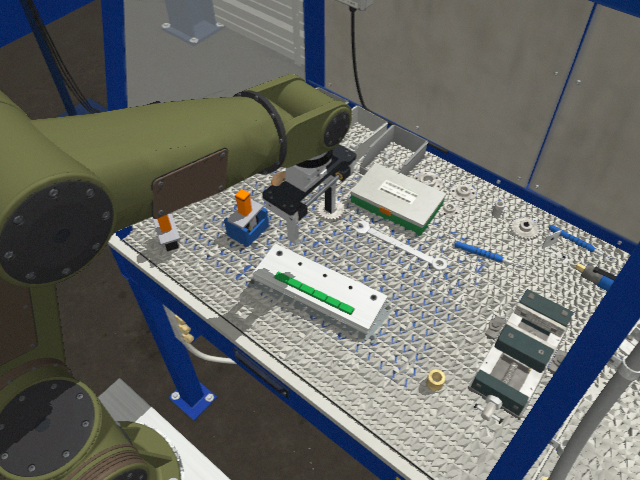

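View pics/side.png

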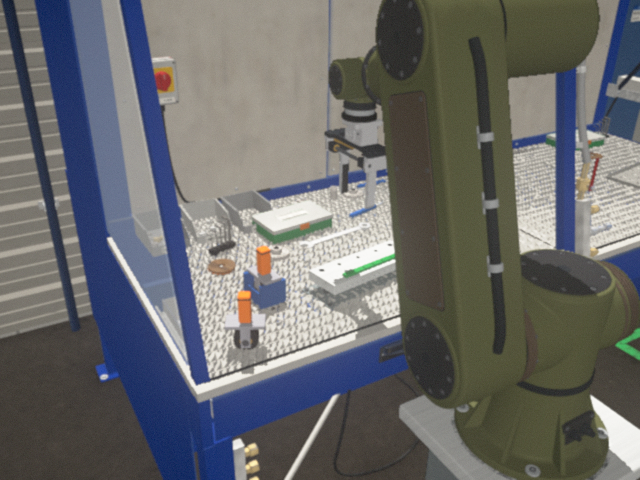

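The scene picture shows a roller in the blue rest at (243,215) and a similar one at (165,230), standing free. The rail's green strip runs from (278,275) to (352,310). The side picture shows the same two rollers at (264,262) and (245,310). Next I'll get positions from the depth.

```bash
cat > m.py <<'E'
from h import *
for n in("scene","side"):
    z=np.load(n+".npz");P=z["P"];hsv=cv2.cvtColor(z["f"],cv2.COLOR_RGB2HSV)
    for nm,lo,hi in(("orange",(5,180,120),(18,255,255)),("green",(55,150,70),(75,255,255)),("blue",(100,120,60),(120,255,255))):
        m=cv2.inRange(hsv,lo,hi);k,l,s,ce=cv2.connectedComponentsWithStats(m)
        for i in range(1,k):
            if s[i,4]<60: continue
            Q=P[l==i];Q=Q[np.isfinite(Q[:,0])]
            if len(Q)<30 or Q[:,2].min()<-100 or abs(Q[:,:2]).max()>1200:continue
            zt=np.percentile(Q[:,2],97);T=Q[Q[:,2]>zt-6]
            r=cv2.minAreaRect(T[:,:2].astype(np.float32))
            print(n,nm,ce[i].round(),s[i,4],"z",np.percentile(Q[:,2],[3,97]).round(1),"top",np.round(r[0],1),np.round(r[1],1),round(r[2],1),"med",np.median(Q,0).round(1))
# rail top fit from scene
P=np.load("scene.npz")["P"];
m=np.zeros(P.shape[:2],bool);m[240:335,240:395]=1
Q=P[m&(P[...,2]>28)&(P[...,2]<75)];
print(len(Q),np.histogram(Q[:,2],20))
r=cv2.minAreaRect(Q[:,:2].astype(np.float32));print(r)
E
python3 m.py
```

```text
scene orange [243. 202.] 287 z [ 73.9 128.6] top [575.2 216. ] [26.8 25.7] 88.8 med [568.1 211.2 108.3]
scene orange [164. 223.] 149 z [ 66.2 112.6] top [428.2 313.7] [ 7.1 18.1] 75.7 med [428.6 315.   89. ]
scene green [391. 215.] 442 z [ 3.7 27.9] top [816.3 -28.5] [ 87.3 209.7] 33.6 med [806.2 -29.   15.8]
scene green [314. 293.] 590 z [44.8 57.3] top [513.9 -30.3] [ 17.9 175.3] 10.4 med [513.9 -32.6  51.6]
scene blue [248. 229.] 697 z [ 5.4 59.1] top [574.2 215.7] [80.6 62.7] 5.6 med [544.8 192.7  32.1]
scene blue [124. 232.] 120 z [-0.7 29.3] top [391.3 423.1] [19.8  5.5] 0.1 med [382.9 426.5  13. ]
scene blue [577. 241.] 213 z [ 3.8 16.2] top [1015.7 -385.5] [78.1 16.9] 89.1 med [1015.  -387.2   10.9]
scene blue [478. 251.] 314 z [ 1.8 17.3] top [ 850.5 -229.2] [ 17.1 106.7] 15.0 med [ 849.8 -229.6   11.9]
side blue [164. 183.] 6767 z [ 26.3 624.4] top [558.3 438.8] [30.  27.2] 3.2 med [476.5 440.2 361.6]
side blue [566. 156.] 3031 z [ 58.1 448.8] top [ 447.2 -501.6] [44.6 24.7] 62.3 med [ 407.8 -494.7  274.4]
side blue [356. 176.] 115 z [ 9.3 34. ] top [1057.2 -339.1] [14.2 61. ] 2.1 med [1058.2 -344.1   21.7]
side blue [325. 183.] 124 z [ 9.8 34.4] top [1056.4 -222.3] [93.5 13.5] 87.1 med [1058.1 -230.5   22.3]
5318 (array([ 49,  45,  61,  65,  48,  68, 122, 269, 423, 574, 673, 613, 625,
       619, 533, 327, 143,  45,  11,   5]), array([28.00720403, 29.67375142, 31.3402988 , 33.00684618, 34.67339357,
       36.33994095, 38.00648833, 39.67303571, 41.3395831 , 43.00613048,
       44.67267786, 46.33922525, 48.00577263, 49.67232001, 51.33886739,
       53.00541478, 54.67196216, 56.33850954, 58.00505692, 59.67160431,
       61.33815169]))
((539.4420166015625, -25.648696899414062), (94.62872314453125, 271.10589599609375), 10.654987335205078)
```

```bash
cat > m2.py <<'E'
from h import *
z=np.load("scene.npz");P=z["P"];hsv=cv2.cvtColor(z["f"],cv2.COLOR_RGB2HSV)
g=cv2.inRange(hsv,(55,150,70),(75,255,255))>0
m=np.zeros(g.shape,bool);m[240:335,240:395]=1
yaw=np.radians(10.6);c=np.array([514.5,-30.3]);R=np.array([[np.cos(yaw),-np.sin(yaw)],[np.sin(yaw),np.cos(yaw)]])
for nm,mm in(("rail",m&~cv2.dilate(g.astype(np.uint8),np.ones((5,5))).astype(bool)),("pads",m&g)):
    Q=P[mm];L=(Q[:,:2]-c)@R
    k=(Q[:,2]>30)&(Q[:,2]<70)&(abs(L[:,1])<130)&((L[:,0]>12)&(L[:,0]<65) if nm=="rail" else abs(L[:,0])<6)
    L,Z=L[k],Q[k,2]
    for _ in range(6):
        A=np.c_[L,np.ones(len(L))];s=np.linalg.lstsq(A,Z,rcond=None)[0];r=Z-A@s;q=abs(r)<max(1.5,2*np.median(abs(r)));L,Z=L[q],Z[q]
    print(nm,"dz/dx,dz/dy,z0 at strip mid",s,len(Z),r.std())
b=cv2.inRange(hsv,(100,120,60),(120,255,255))>0
m=np.zeros(g.shape,bool);m[190:250,220:275]=1
Q=P[m&b];T=Q[(Q[:,2]>50)&(Q[:,2]<66)];print("rest",cv2.minAreaRect(T[:,:2].astype(np.float32)),len(T),T[:,2].max())
Q=P[m&(P[...,2]>52)&(P[...,2]<72)];print("restall",cv2.minAreaRect(Q[:,:2].astype(np.float32)))
E
python3 m2.py
```

```text
rail dz/dx,dz/dy,z0 at strip mid [-6.28754366e-03  4.32026773e-02  4.77797661e+01] 1396 0.8336260824003215
pads dz/dx,dz/dy,z0 at strip mid [6.06054154e-02 4.07850602e-02 5.20029595e+01] 244 0.9947046350810906
rest ((573.9412231445312, 218.02117919921875), (80.59892272949219, 67.36921691894531), 5.582561492919922) 116 63.50725083052339
restall ((578.4658203125, 177.76693725585938), (82.98722076416016, 139.0768280029297), 4.131385803222656)
```

Call:
servo_tool([
  [[0.05,0.4,0,0,0,0.03,0],[0.05,0.43,0,0,0,0.03,0],[0.05,0.43,0,0,0,0.03,0],[0.05,0.43,0,0,0,0.03,0],[0.05,0.43,0,0,0,0.03,0],[0.05,0.43,0,0,0,0.03,0],[0.05,0.43,0,0,0,0.03,0],[0.05,0.43,0,0,0,0.03,0]],
], newtons=50)

```text
clock: 0.9
eef_pos: [575.1, 213.5, 205.5]
eef_rot: [-3.141, 0.0, 1.664]
wrist_force: [0.2, -0.5, 0.4]
finger_gap: 94.0
finger_force: 0.0
```

```bash
cat >> h.py <<'E'
def wcloud(c):
    d=c["range_z"].astype(float);H,W=d.shape
    f=H/2/np.tan(np.radians(c["vfov"])/2)
    v,u=np.mgrid[:H,:W];du=u-c["cx"];dv=v-c["cy"];r=np.hypot(du,dv)+1e-9;t=np.minimum(r/f,1.5)
    k=np.tan(t)/r
    P=np.stack([du*k*d,dv*k*d,d,np.ones_like(d)],-1)@np.array(c["cam_to_world"]).T
    P=P[...,:3];P[(d==0)|(r/f>1.4)]=np.nan
    return P
E
python3 - <<'E'
from h import *
c=cam("wrist");cv2.imwrite("pics/w1.png",c["frame"][...,::-1]);P=wcloud(c);np.savez("w1.npz",f=c["frame"],P=P)
print(c["vfov"],np.round(c["cam_to_world"],2).tolist())
hsv=cv2.cvtColor(c["frame"],cv2.COLOR_RGB2HSV)
for nm,lo,hi,zr in(("orange",(5,180,80),(18,255,255),(118,135)),("blue",(100,120,40),(120,255,255),(54,66))):
    m=(cv2.inRange(hsv,lo,hi)>0)&(P[...,2]>zr[0])&(P[...,2]<zr[1])&(abs(P[...,0]-575)<80)&(abs(P[...,1]-216)<80)
    Q=P[m];print(nm,len(Q),np.median(Q[:,2]),cv2.minAreaRect(Q[:,:2].astype(np.float32)),np.argwhere(m).mean(0))
m=(P[...,2]>58)&(P[...,2]<75)&(abs(P[...,0]-575)<60)&(abs(P[...,1]-216)<50);Q=P[m]
print("xbar",len(Q),np.median(Q[:,2]),cv2.minAreaRect(Q[:,:2].astype(np.float32)))
E
```

```text
65.70646984690485 [[1.0, 0.09, 0.03, 567.68], [0.09, -0.96, -0.27, 291.7], [0.0, 0.27, -0.96, 384.43], [0.0, 0.0, 0.0, 1.0]]
orange 399 127.26151589843971 ((573.8003540039062, 220.83584594726562), (22.25337791442871, 22.68044662475586), 7.837801933288574) [232.6566416  317.92481203]
blue 301 59.57575273628805 ((573.7891235351562, 221.1099853515625), (77.50779724121094, 61.95291519165039), 5.536056995391846) [206.23255814 321.71096346]
xbar 3655 67.52658120336525 ((573.759521484375, 220.08177185058594), (79.44719696044922, 64.13452911376953), 5.425379753112793)
```

View pics/w1.png

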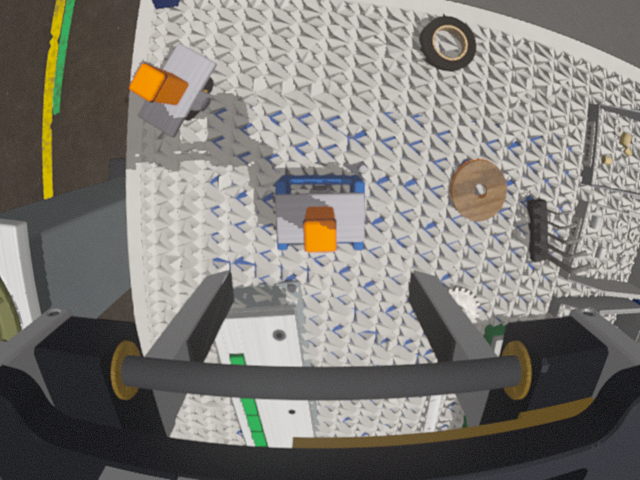

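The wrist picture shows the handle at (320,235), centred on the crossbar and rest. The fingers straddle it along x.

Call:
servo_tool([
  [[-0.002,0.009,-0.09,0,0,0,0],[-0.002,0.009,-0.17,0,0,0,0],[-0.002,0.009,-0.23,0,0,0,0],[-0.002,0.009,-0.269,0,0,0,0],[-0.002,0.009,-0.269,0,0,0,0],[-0.002,0.009,-0.269,0,0,0,0.3],[-0.002,0.009,-0.269,0,0,0,0.5],[-0.002,0.009,-0.269,0,0,0,0.7],[-0.002,0.009,-0.269,0,0,0,1],[-0.002,0.009,-0.269,0,0,0,1]],
], newtons=50)

```text
clock: 1.95
eef_pos: [574.1, 219.6, 71.4]
eef_rot: [3.141, -0.0, 1.665]
wrist_force: [0.1, 0.0, 0.9]
finger_gap: 57.4
finger_force: 0.0
```

Call:
servo_tool([
  [[0,0,0,0,0,0,1],[0,0,0,0,0,0,1],[0,0,0,0,0,0,1],[0,0,0,0,0,0,1],[0,0,0,0,0,0,1]],
])

```text
clock: 2.45
eef_pos: [574.0, 219.5, 70.9]
eef_rot: [-3.141, 0.0, 1.665]
wrist_force: [-1.7, 0.3, -0.2]
finger_gap: 24.1
finger_force: 49.8
```

Call:
servo_tool([
  [[0,0,0.04,0,0,0,1],[0,0,0.1,0,0,0,1],[0,0,0.18,0,0,0,1],[0,0,0.24,0,0,0,1],[0,0,0.24,0,0,0,1],[0,0,0.24,0,0,0,1]],
])

```text
clock: 3.05
eef_pos: [573.7, 219.4, 190.0]
eef_rot: [-3.141, 0.0, 1.665]
wrist_force: [0.2, 0.1, -2.9]
finger_gap: 23.9
finger_force: 49.8
```

Call:
servo_tool([
  [[-0.016,-0.027,0,0,0,-0.047,1],[-0.032,-0.055,0,0,0,-0.094,1],[-0.049,-0.082,0,0,0,-0.142,1],[-0.065,-0.109,0,0,0,-0.189,1],[-0.081,-0.137,0,0,0,-0.236,1],[-0.097,-0.164,0,0,0,-0.283,1],[-0.113,-0.191,0,0,0,-0.33,1],[-0.13,-0.219,0,0,0,-0.378,1],[-0.146,-0.246,0,0,0,-0.425,1],[-0.162,-0.273,0,0,0,-0.472,1]],
])

```text
clock: 4.05
eef_pos: [491.7, 82.4, 188.7]
eef_rot: [-3.141, 0.004, 0.176]
wrist_force: [0.4, 0.3, -2.7]
finger_gap: 23.6
finger_force: 49.8
```

Call:
servo_tool([
  [[0,0,0,0,0,0,1],[0,0,0,0,0,0,1],[0,0,0,0,0,0,1],[0,0,0,0,0,0,1]],
])

```text
clock: 4.45
eef_pos: [493.1, 83.5, 190.5]
eef_rot: [-3.141, 0.001, 0.185]
wrist_force: [0.1, -0.4, -3.1]
finger_gap: 23.9
finger_force: 49.8
```

Run:
```python
from h import *
s=manip.read_state();print(s["joints"],s["wrist_force"],s["moment"])
c=cam("wrist");cv2.imwrite("pics/w2.png",c["frame"][...,::-1]);P=wcloud(c);np.savez("w2.npz",f=c["frame"],P=P)
hsv=cv2.cvtColor(c["frame"],cv2.COLOR_RGB2HSV)
m=(cv2.inRange(hsv,(55,150,50),(75,255,255))>0)&(P[...,2]>38)&(P[...,2]<66)&(abs(P[...,0]-514)<60)
Q=P[m];print("green",len(Q),cv2.minAreaRect(Q[:,:2].astype(np.float32)))
```

```text
[9.44160559e-02 2.02462176e-01 1.67870615e+00 5.02434095e-05
 1.26109463e+00 1.48053683e+00] [ 0.10181026 -0.37529313 -3.09144377] [0.03312184 0.0477268  0.04904903]
green 2417 ((514.4317016601562, -27.79145050048828), (14.863082885742188, 175.42420959472656), 10.71823787689209)
```

View pics/w2.png

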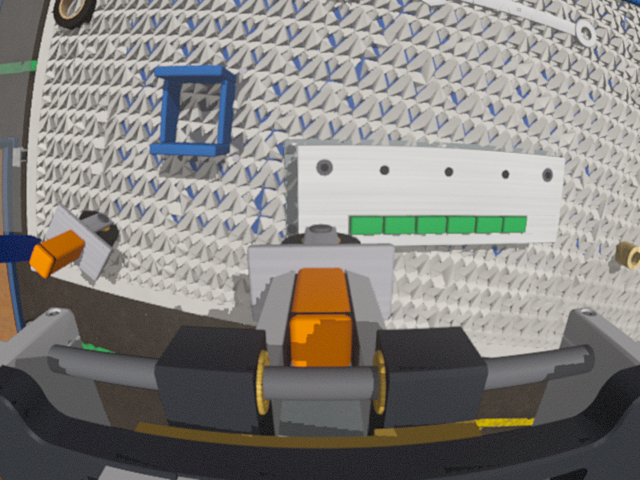

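The picture shows the roller held upright, square to the rail, in line with the green row from (350,225) to (527,225), at its left end. I'll go down to feel the rail.

Call:
servo_tool([
  [[0,0,-0.05,0,0,0,1],[0,0,-0.1,0,0,0,1],[0,0,-0.125,0,0,0,1],[0,0,-0.136,0,0,0,1],[0,0,-0.136,0,0,0,1],[0,0,-0.136,0,0,0,1],[0,0,-0.136,0,0,0,1]],
])

```text
clock: 5.2
eef_pos: [493.5, 83.0, 123.9]
eef_rot: [3.141, -0.002, 0.182]
wrist_force: [0.1, 0.3, -2.8]
finger_gap: 24.3
finger_force: 49.8
```

Call:
servo_tool([
  [[0,0,-0.002,0,0,0,1],[0,0,-0.002,0,0,0,1]],
])

```text
clock: 5.4
eef_pos: [493.1, 83.0, 122.2]
eef_rot: [3.142, -0.0, 0.182]
wrist_force: [0.6, 0.4, -2.8]
finger_gap: 24.1
finger_force: 49.8
```

Call:
servo_tool([
  [[0,0,-0.002,0,0,0,1],[0,0,-0.002,0,0,0,1]],
])

```text
clock: 5.6
eef_pos: [492.9, 83.0, 120.9]
eef_rot: [-3.142, 0.0, 0.182]
wrist_force: [0.7, -0.2, -2.6]
finger_gap: 24.1
finger_force: 49.8
```

Call:
servo_tool([
  [[0,0,-0.002,0,0,0,1],[0,0,-0.002,0,0,0,1]],
])

```text
clock: 5.8
eef_pos: [493.0, 83.0, 119.9]
eef_rot: [-3.142, -0.0, 0.182]
wrist_force: [-0.0, 0.1, -1.3]
finger_gap: 23.9
finger_force: 49.8
```

Call:
servo_tool([
  [[0,0,-0.001,0,0,0,1],[0,0,-0.001,0,0,0,1]],
])

```text
clock: 6.0
eef_pos: [493.1, 83.0, 119.5]
eef_rot: [3.142, -0.0, 0.182]
wrist_force: [-0.0, -1.4, -1.1]
finger_gap: 23.8
finger_force: 49.8
```

Call:
servo_tool([
  [[0,0,-0.001,0,0,0,1],[0,0,-0.001,0,0,0,1]],
])

```text
clock: 6.2
eef_pos: [493.1, 83.0, 119.1]
eef_rot: [3.142, -0.0, 0.182]
wrist_force: [-1.2, -0.3, 1.3]
finger_gap: 24.2
finger_force: 49.8
```

Call:
servo_tool([
  [[0,0,-0.002,0,0,0,1],[0,0,-0.002,0,0,0,1],[0,0,-0.002,0,0,0,1]],
])

```text
clock: 6.5
eef_pos: [493.2, 83.0, 118.2]
eef_rot: [3.142, -0.001, 0.182]
wrist_force: [-1.1, 0.4, 4.1]
finger_gap: 23.9
finger_force: 49.8
```

Call:
servo_tool([
  [[0,0,-0.002,0,0,0,1],[0,0,-0.002,0,0,0,1],[0,0,-0.002,0,0,0,1]],
])

```text
clock: 6.8
eef_pos: [493.3, 83.0, 117.4]
eef_rot: [3.141, -0.001, 0.182]
wrist_force: [-1.3, -0.2, 6.8]
finger_gap: 23.7
finger_force: 49.8
```

Call:
servo_tool([
  [[0,0,-0.002,0,0,0,1],[0,0,-0.004,0,0,0,1],[0,0,-0.005,0,0,0,1],[0,0,-0.005,0,0,0,1]],
])

```text
clock: 7.2
eef_pos: [493.7, 83.1, 115.6]
eef_rot: [3.141, -0.002, 0.182]
wrist_force: [-2.8, -1.1, 14.6]
finger_gap: 24.0
finger_force: 49.8
```

Call:
servo_tool([
  [[0.0011,-0.0059,-0.0003,0,0,0,1],[0.0022,-0.0118,-0.0005,0,0,0,1],[0.0033,-0.0177,-0.0008,0,0,0,1],[0.0045,-0.0236,-0.001,0,0,0,1]],
])

```text
clock: 7.6
eef_pos: [495.9, 71.5, 115.4]
eef_rot: [-3.141, -0.002, 0.182]
wrist_force: [-5.5, 5.6, 19.9]
finger_gap: 23.7
finger_force: 49.8
```

Call:
servo_tool([
  [[0.0006,-0.004,0.002,0,0,0,1],[0.0014,-0.0079,0.002,0,0,0,1],[0.0022,-0.0118,0.0018,0,0,0,1]],
])

```text
clock: 7.9
eef_pos: [496.8, 65.8, 116.1]
eef_rot: [-3.141, -0.002, 0.182]
wrist_force: [-4.0, 4.0, 15.8]
finger_gap: 24.0
finger_force: 49.8
```

Call:
servo_tool([
  [[0.0008,-0.006,0,0,0,0,1],[0.0019,-0.0118,-0.0006,0,0,0,1],[0.003,-0.0177,-0.0009,0,0,0,1],[0.0041,-0.0236,-0.0012,0,0,0,1]],
])

```text
clock: 8.3
eef_pos: [499.3, 53.4, 115.7]
eef_rot: [3.141, -0.003, 0.182]
wrist_force: [-2.3, -0.5, 16.2]
finger_gap: 24.1
finger_force: 49.8
```

Call:
servo_tool([
  [[0.001,-0.0059,-0.0002,0,0,0,1],[0.0022,-0.0118,-0.0005,0,0,0,1],[0.0033,-0.0177,-0.0007,0,0,0,1],[0.0045,-0.0236,-0.001,0,0,0,1]],
])

```text
clock: 8.7
eef_pos: [501.5, 41.9, 115.5]
eef_rot: [-3.141, -0.003, 0.182]
wrist_force: [-6.1, 5.3, 24.0]
finger_gap: 23.7
finger_force: 49.8
```

Call:
servo_tool([
  [[0.0006,-0.004,0.003,0,0,0,1],[0.0014,-0.0079,0.003,0,0,0,1],[0.0022,-0.0118,0.003,0,0,0,1]],
])

```text
clock: 9.0
eef_pos: [502.4, 36.2, 116.4]
eef_rot: [-3.141, -0.002, 0.182]
wrist_force: [-2.9, 3.2, 14.0]
finger_gap: 24.0
finger_force: 49.8
```

Call:
servo_tool([
  [[0.0007,-0.004,-0.0002,0,0,0,1],[0.0014,-0.0079,-0.0004,0,0,0,1],[0.0022,-0.0118,-0.0006,0,0,0,1]],
])

```text
clock: 9.3
eef_pos: [503.7, 30.0, 116.2]
eef_rot: [3.141, -0.003, 0.182]
wrist_force: [-1.5, 0.2, 13.8]
finger_gap: 23.6
finger_force: 49.8
```

Call:
servo_tool([
  [[0.001,-0.0059,-0.0002,0,0,0,1],[0.0022,-0.0118,-0.0005,0,0,0,1],[0.0033,-0.0177,-0.0007,0,0,0,1],[0.0045,-0.0236,-0.001,0,0,0,1]],
])

```text
clock: 9.7
eef_pos: [506.1, 17.9, 115.9]
eef_rot: [3.141, -0.003, 0.182]
wrist_force: [-2.2, -0.6, 16.6]
finger_gap: 23.6
finger_force: 49.8
```

Call:
servo_tool([
  [[0.0009,-0.005,0.001,0,0,0,1],[0.0018,-0.0098,0.001,0,0,0,1]],
])

```text
clock: 9.9
eef_pos: [506.9, 13.1, 116.1]
eef_rot: [3.141, -0.003, 0.182]
wrist_force: [-0.6, 2.0, 13.6]
finger_gap: 24.2
finger_force: 49.8
```

Call:
servo_tool([
  [[0.0009,-0.0049,0.0,0,0,0,1],[0.0018,-0.0098,-0.0004,0,0,0,1],[0.0027,-0.0147,-0.0006,0,0,0,1]],
])

```text
clock: 10.2
eef_pos: [508.1, 6.3, 116.0]
eef_rot: [-3.141, -0.003, 0.182]
wrist_force: [-1.2, 3.7, 15.9]
finger_gap: 23.8
finger_force: 49.8
```

Call:
servo_tool([
  [[0.001,-0.0059,-0.0002,0,0,0,1],[0.0022,-0.0118,-0.0004,0,0,0,1],[0.0033,-0.0177,-0.0006,0,0,0,1]],
])

```text
clock: 10.5
eef_pos: [510.0, -3.1, 115.7]
eef_rot: [3.141, -0.003, 0.182]
wrist_force: [-1.2, 0.1, 14.6]
finger_gap: 24.2
finger_force: 49.8
```

Call:
servo_tool([
  [[0.001,-0.0059,-0.0002,0,0,0,1],[0.0022,-0.0118,-0.0004,0,0,0,1],[0.0033,-0.0177,-0.0006,0,0,0,1]],
])

```text
clock: 10.8
eef_pos: [511.7, -12.1, 115.4]
eef_rot: [3.141, -0.003, 0.182]
wrist_force: [-1.5, -0.0, 14.2]
finger_gap: 23.9
finger_force: 49.8
```

Call:
servo_tool([
  [[0.001,-0.0059,0,0,0,0,1],[0.0022,-0.0118,0,0,0,0,1],[0.0033,-0.0177,0,0,0,0,1]],
])

```text
clock: 11.1
eef_pos: [513.2, -20.3, 115.3]
eef_rot: [-3.141, -0.003, 0.182]
wrist_force: [-0.5, 5.1, 12.9]
finger_gap: 23.9
finger_force: 49.8
```

Call:
servo_tool([
  [[0.001,-0.0059,-0.0002,0,0,0,1],[0.0022,-0.0118,-0.0004,0,0,0,1],[0.0033,-0.0177,-0.0006,0,0,0,1]],
])

```text
clock: 11.4
eef_pos: [515.0, -29.5, 114.8]
eef_rot: [3.141, -0.003, 0.182]
wrist_force: [0.2, -0.2, 10.1]
finger_gap: 23.8
finger_force: 49.8
```

Call:
servo_tool([
  [[0.001,-0.0059,-0.0004,0,0,0,1],[0.0022,-0.0118,-0.0007,0,0,0,1],[0.0033,-0.0177,-0.001,0,0,0,1]],
])

```text
clock: 11.7
eef_pos: [516.7, -38.6, 114.4]
eef_rot: [3.141, -0.003, 0.182]
wrist_force: [1.6, 0.5, 10.4]
finger_gap: 23.4
finger_force: 49.8
```

Call:
servo_tool([
  [[0.001,-0.0059,-0.0002,0,0,0,1],[0.0022,-0.0118,-0.0004,0,0,0,1],[0.0033,-0.0177,-0.0006,0,0,0,1]],
])

```text
clock: 12.0
eef_pos: [518.4, -47.4, 114.0]
eef_rot: [3.141, -0.003, 0.182]
wrist_force: [1.2, 4.8, 9.1]
finger_gap: 24.0
finger_force: 49.8
```

Call:
servo_tool([
  [[0.001,-0.0059,-0.0002,0,0,0,1],[0.0022,-0.0118,-0.0004,0,0,0,1],[0.0033,-0.0177,-0.0006,0,0,0,1]],
])

```text
clock: 12.3
eef_pos: [519.9, -55.8, 113.6]
eef_rot: [3.142, -0.003, 0.182]
wrist_force: [1.3, 2.9, 8.7]
finger_gap: 23.8
finger_force: 49.8
```

Call:
servo_tool([
  [[0.001,-0.0059,-0.0022,0,0,0,1],[0.0022,-0.0118,-0.0035,0,0,0,1],[0.0033,-0.0177,-0.004,0,0,0,1]],
])

```text
clock: 12.6
eef_pos: [521.9, -65.4, 112.6]
eef_rot: [3.14, -0.004, 0.182]
wrist_force: [-2.0, -1.0, 18.5]
finger_gap: 23.6
finger_force: 49.8
```

Call:
servo_tool([
  [[0.001,-0.0059,-0.0005,0,0,0,1],[0.0022,-0.0118,-0.001,0,0,0,1],[0.0033,-0.0177,-0.0012,0,0,0,1]],
])

```text
clock: 12.9
eef_pos: [523.6, -74.3, 112.0]
eef_rot: [3.14, -0.004, 0.182]
wrist_force: [0.7, -0.6, 17.2]
finger_gap: 23.8
finger_force: 49.8
```

Call:
servo_tool([
  [[0.001,-0.0059,-0.0003,0,0,0,1],[0.0022,-0.0118,-0.0005,0,0,0,1],[0.0033,-0.0177,-0.0008,0,0,0,1]],
])

```text
clock: 13.2
eef_pos: [525.2, -82.4, 111.4]
eef_rot: [3.141, -0.004, 0.182]
wrist_force: [0.3, 3.4, 16.9]
finger_gap: 23.5
finger_force: 49.8
```

Call:
servo_tool([
  [[0.001,-0.0059,-0.0001,0,0,0,1],[0.0022,-0.0118,-0.0002,0,0,0,1],[0.0033,-0.0177,-0.0003,0,0,0,1]],
])

```text
clock: 13.5
eef_pos: [526.8, -91.8, 111.0]
eef_rot: [3.14, -0.004, 0.182]
wrist_force: [1.1, -0.6, 12.7]
finger_gap: 23.8
finger_force: 49.8
```

Call:
servo_tool([
  [[0.001,-0.0059,-0.0003,0,0,0,1],[0.0022,-0.0118,-0.0005,0,0,0,1],[0.0033,-0.0177,-0.0008,0,0,0,1]],
])

```text
clock: 13.8
eef_pos: [528.4, -100.8, 110.5]
eef_rot: [3.14, -0.004, 0.182]
wrist_force: [1.4, -0.2, 11.7]
finger_gap: 23.5
finger_force: 49.8
```

Call:
servo_tool([
  [[0.001,-0.0059,-0.0003,0,0,0,1],[0.0022,-0.0118,-0.0005,0,0,0,1],[0.0033,-0.0177,-0.0008,0,0,0,1]],
])

```text
clock: 14.1
eef_pos: [530.0, -109.6, 109.9]
eef_rot: [3.14, -0.003, 0.182]
wrist_force: [2.0, 0.1, 10.2]
finger_gap: 24.0
finger_force: 49.8
```

Call:
servo_tool([
  [[0.001,-0.0059,-0.0003,0,0,0,1],[0.0022,-0.0118,-0.0005,0,0,0,1],[0.0033,-0.0177,-0.0008,0,0,0,1]],
])

```text
clock: 14.4
eef_pos: [531.6, -118.4, 109.4]
eef_rot: [3.14, -0.003, 0.182]
wrist_force: [2.3, -0.7, 8.5]
finger_gap: 23.4
finger_force: 49.8
```

Call:
servo_tool([
  [[0,0,-0.0015,0,0,0,1],[0,0,-0.003,0,0,0,1],[0,0,-0.0035,0,0,0,1]],
])

```text
clock: 14.7
eef_pos: [531.9, -118.7, 108.3]
eef_rot: [3.139, -0.004, 0.182]
wrist_force: [0.2, -1.7, 15.6]
finger_gap: 23.8
finger_force: 49.8
```

Call:
servo_tool([
  [[-0.0011,0.0059,0.0002,0,0,0,1],[-0.0022,0.0118,0.0004,0,0,0,1],[-0.0033,0.0177,0.0006,0,0,0,1],[-0.0045,0.0236,0.0009,0,0,0,1],[-0.0056,0.0295,0.0011,0,0,0,1]],
])

```text
clock: 15.2
eef_pos: [529.2, -103.9, 109.3]
eef_rot: [3.139, -0.005, 0.182]
wrist_force: [-0.6, -2.4, 20.4]
finger_gap: 23.8
finger_force: 49.8
```

Call:
servo_tool([
  [[-0.0011,0.0059,0.0003,0,0,0,1],[-0.0022,0.0118,0.0005,0,0,0,1],[-0.0033,0.0177,0.0007,0,0,0,1],[-0.0045,0.0236,0.001,0,0,0,1],[-0.0056,0.0295,0.0012,0,0,0,1]],
])

```text
clock: 15.7
eef_pos: [526.5, -89.3, 110.3]
eef_rot: [3.138, -0.005, 0.182]
wrist_force: [-1.6, -3.1, 24.1]
finger_gap: 23.7
finger_force: 49.8
```

Call:
servo_tool([
  [[0,0.0005,0.002,0,0,0,1],[-0.001,0.0059,0.0045,0,0,0,1],[-0.0021,0.0118,0.0055,0,0,0,1],[-0.0033,0.0177,0.006,0,0,0,1]],
])

```text
clock: 16.1
eef_pos: [524.4, -79.9, 112.1]
eef_rot: [3.14, -0.004, 0.182]
wrist_force: [1.5, 0.2, 10.4]
finger_gap: 23.9
finger_force: 49.8
```

Call:
servo_tool([
  [[-0.0011,0.0059,0.0004,0,0,0,1],[-0.0022,0.0118,0.0008,0,0,0,1],[-0.0033,0.0177,0.0011,0,0,0,1],[-0.0045,0.0236,0.0014,0,0,0,1],[-0.0056,0.0295,0.0018,0,0,0,1]],
])

```text
clock: 16.6
eef_pos: [521.6, -65.2, 113.0]
eef_rot: [3.14, -0.004, 0.182]
wrist_force: [1.0, -0.3, 10.7]
finger_gap: 23.7
finger_force: 49.8
```

Call:
servo_tool([
  [[-0.0011,0.0059,0.0004,0,0,0,1],[-0.0022,0.0118,0.0008,0,0,0,1],[-0.0033,0.0177,0.0011,0,0,0,1],[-0.0045,0.0236,0.0014,0,0,0,1],[-0.0056,0.0295,0.0018,0,0,0,1]],
])

```text
clock: 17.1
eef_pos: [518.8, -50.4, 113.8]
eef_rot: [3.14, -0.004, 0.182]
wrist_force: [1.5, -1.0, 11.6]
finger_gap: 24.0
finger_force: 49.8
```

Call:
servo_tool([
  [[-0.0011,0.0059,0.0004,0,0,0,1],[-0.0022,0.0118,0.0008,0,0,0,1],[-0.0033,0.0177,0.0011,0,0,0,1],[-0.0045,0.0236,0.0014,0,0,0,1],[-0.0056,0.0295,0.0018,0,0,0,1]],
])

```text
clock: 17.6
eef_pos: [515.9, -35.6, 114.6]
eef_rot: [3.14, -0.003, 0.182]
wrist_force: [2.3, -0.1, 9.1]
finger_gap: 23.7
finger_force: 49.8
```

Call:
servo_tool([
  [[-0.0011,0.0059,-0.001,0,0,0,1],[-0.0022,0.0118,-0.001,0,0,0,1],[-0.0033,0.0177,-0.0007,0,0,0,1],[-0.0045,0.0236,-0.0004,0,0,0,1],[-0.0056,0.0295,0,0,0,0,1]],
])

```text
clock: 18.1
eef_pos: [513.2, -20.9, 115.0]
eef_rot: [3.14, -0.004, 0.182]
wrist_force: [0.0, -1.1, 15.7]
finger_gap: 23.5
finger_force: 49.8
```

Call:
servo_tool([
  [[-0.0011,0.0059,0.0004,0,0,0,1],[-0.0022,0.0118,0.0008,0,0,0,1],[-0.0033,0.0177,0.0011,0,0,0,1],[-0.0045,0.0236,0.0014,0,0,0,1],[-0.0056,0.0295,0.0018,0,0,0,1]],
])

```text
clock: 18.6
eef_pos: [510.3, -6.1, 115.6]
eef_rot: [3.14, -0.003, 0.182]
wrist_force: [-0.1, -1.1, 12.2]
finger_gap: 23.7
finger_force: 49.8
```

Call:
servo_tool([
  [[-0.0011,0.0059,0.0004,0,0,0,1],[-0.0022,0.0118,0.0008,0,0,0,1],[-0.0033,0.0177,0.0011,0,0,0,1],[-0.0045,0.0236,0.0014,0,0,0,1],[-0.0056,0.0295,0.0018,0,0,0,1]],
])

```text
clock: 19.1
eef_pos: [507.3, 8.8, 116.1]
eef_rot: [3.141, -0.003, 0.182]
wrist_force: [2.0, -0.5, 8.2]
finger_gap: 23.8
finger_force: 49.8
```

Call:
servo_tool([
  [[-0.0011,0.0059,-0.002,0,0,0,1],[-0.0022,0.0118,-0.002,0,0,0,1],[-0.0033,0.0177,-0.0018,0,0,0,1],[-0.0045,0.0236,-0.0016,0,0,0,1],[-0.0056,0.0295,-0.0014,0,0,0,1]],
])

```text
clock: 19.6
eef_pos: [504.7, 23.5, 116.0]
eef_rot: [3.141, -0.003, 0.182]
wrist_force: [-0.3, -1.5, 14.3]
finger_gap: 23.8
finger_force: 49.8
```

Call:
servo_tool([
  [[-0.0011,0.0059,0.0003,0,0,0,1],[-0.0022,0.0118,0.0005,0,0,0,1],[-0.0033,0.0177,0.0007,0,0,0,1],[-0.0045,0.0236,0.001,0,0,0,1],[-0.0056,0.0295,0.0012,0,0,0,1]],
])

```text
clock: 20.1
eef_pos: [501.8, 38.3, 116.3]
eef_rot: [3.141, -0.003, 0.182]
wrist_force: [-0.2, -1.3, 12.5]
finger_gap: 23.7
finger_force: 49.8
```

Call:
servo_tool([
  [[-0.0011,0.0059,0.0002,0,0,0,1],[-0.0022,0.0118,0.0004,0,0,0,1],[-0.0033,0.0177,0.0006,0,0,0,1],[-0.0045,0.0236,0.0008,0,0,0,1],[-0.0056,0.0295,0.001,0,0,0,1]],
])

```text
clock: 20.6
eef_pos: [498.9, 53.1, 116.6]
eef_rot: [3.141, -0.003, 0.182]
wrist_force: [0.2, 0.1, 9.0]
finger_gap: 23.7
finger_force: 49.8
```

Call:
servo_tool([
  [[-0.0011,0.0059,0.0002,0,0,0,1],[-0.0022,0.0118,0.0004,0,0,0,1],[-0.0033,0.0177,0.0006,0,0,0,1],[-0.0045,0.0236,0.0008,0,0,0,1],[-0.0056,0.0295,0.001,0,0,0,1]],
])

```text
clock: 21.1
eef_pos: [496.0, 67.9, 117.0]
eef_rot: [3.141, -0.002, 0.182]
wrist_force: [0.5, -0.6, 8.0]
finger_gap: 24.1
finger_force: 49.8
```

Call:
servo_tool([
  [[-0.0011,0.0059,0.0002,0,0,0,1],[-0.0022,0.0118,0.0004,0,0,0,1],[-0.0033,0.0177,0.0006,0,0,0,1],[-0.0045,0.0236,0.0008,0,0,0,1],[-0.0056,0.0295,0.001,0,0,0,1]],
])

```text
clock: 21.6
eef_pos: [493.0, 82.6, 117.3]
eef_rot: [3.141, -0.002, 0.182]
wrist_force: [0.5, -0.8, 7.3]
finger_gap: 23.7
finger_force: 49.8
```

Call:
servo_tool([
  [[0,0,0.04,0,0,0,1],[0,0,0.1,0,0,0,1],[0,0,0.148,0,0,0,1],[0,0,0.148,0,0,0,1],[0,0,0.148,0,0,0,1],[0,0,0.148,0,0,0,1]],
])

```text
clock: 22.2
eef_pos: [491.7, 82.5, 188.9]
eef_rot: [-3.141, 0.003, 0.182]
wrist_force: [0.0, -1.1, -2.5]
finger_gap: 23.7
finger_force: 49.8
```

Run:
```python
from h import *
s=manip.read_state();print(s["eef_pos"],s["eef_rot"],s["joints"])
c=cam("wrist");P=wcloud(c);hsv=cv2.cvtColor(c["frame"],cv2.COLOR_RGB2HSV)
sc=cam("scene");Ps=cloud(sc)
cv2.imwrite("pics/w3.png",np.vstack([cv2.resize(c["frame"][195:255,330:580],None,fx=3,fy=3),cv2.resize(sc["frame"][240:335,240:395],(750,460))])[:600,:,::-1])
P0=np.load("w2.npz");
yaw=np.radians(10.7);ce=np.array([514.5,-29]);R=np.array([[np.cos(yaw),-np.sin(yaw)],[np.sin(yaw),np.cos(yaw)]])
for nm,Pp,f in(("before",P0["P"],P0["f"]),("now",P,c["frame"])):
    L=(Pp[...,:2]-ce)@R;z=Pp[...,2]
    out=[]
    for y in(75,45,15,-15,-45,-75):
        k=abs(L[...,1]-y)<10
        a=z[k&(abs(L[...,0])<6)&(z>30)&(z<70)];b=z[k&(L[...,0]>14)&(L[...,0]<24)&(z>30)&(z<70)]
        out.append((np.median(a)-np.median(b)).round(2))
    print(nm,out)
```

```text
[491.72482413  82.47666564 188.8704964 ] [-3.14137228e+00  2.58987833e-03  1.82217862e-01] [ 9.27164058e-02  2.01831289e-01  1.68336965e+00 -1.26020771e-05
  1.25899092e+00  1.48129904e+00]
before [np.float64(4.69), np.float64(4.67), np.float64(4.98), np.float64(4.65), np.float64(4.96), np.float64(4.65)]
now [np.float64(-0.04), np.float64(-0.22), np.float64(0.01), np.float64(0.16), np.float64(0.11), np.float64(-0.14)]
```

View pics/w3.png

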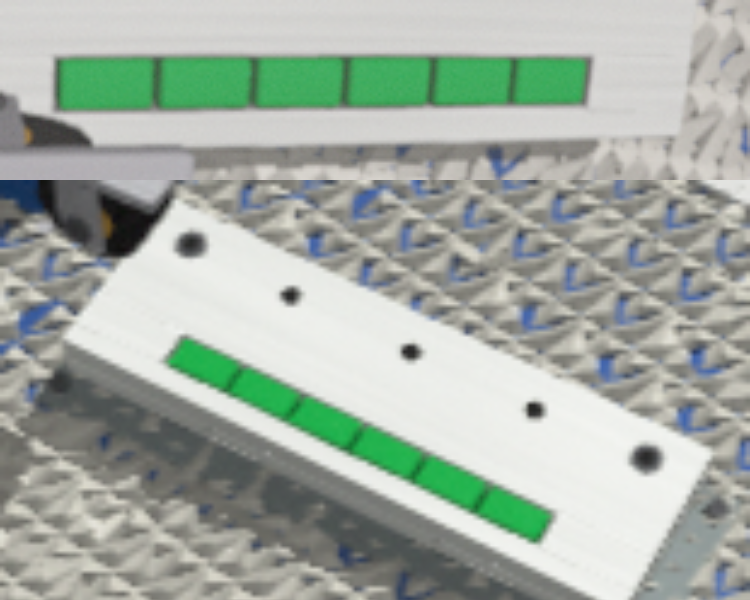

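The picture shows all six pads level with the rail, and depth agrees to within 0.25 mm. Back to the rest.

Call:
servo_tool([
  [[0.016,0.027,0,0,0,0.047,1],[0.032,0.055,0,0,0,0.094,1],[0.049,0.082,0,0,0,0.142,1],[0.065,0.109,0,0,0,0.189,1],[0.081,0.137,0,0,0,0.236,1],[0.097,0.164,0,0,0,0.283,1],[0.113,0.191,0,0,0,0.33,1],[0.13,0.219,0,0,0,0.378,1],[0.146,0.246,0,0,0,0.425,1],[0.162,0.273,0,0,0,0.472,1]],
])

```text
clock: 23.3
eef_pos: [573.5, 219.5, 189.4]
eef_rot: [-3.14, 0.0, 1.671]
wrist_force: [-0.1, 0.0, -3.5]
finger_gap: 23.5
finger_force: 49.8
```

Call:
servo_tool([
  [[0,0,0,0,0,0,1],[0,0,0,0,0,0,1],[0,0,0,0,0,0,1],[0,0,0,0,0,0,1],[0,0,0,0,0,0,1],[0,0,0,0,0,0,1]],
])

```text
clock: 23.9
eef_pos: [573.4, 218.8, 190.7]
eef_rot: [3.141, -0.0, 1.664]
wrist_force: [-0.5, 1.0, -3.1]
finger_gap: 24.1
finger_force: 49.8
```

Call:
servo_tool([
  [[0.001,0.0014,-0.04,0,0,0,1],[0.001,0.0014,-0.08,0,0,0,1],[0.001,0.0014,-0.1,0,0,0,1],[0.001,0.0014,-0.12,0,0,0,1],[0.001,0.0014,-0.14,0,0,0,1],[0.001,0.0014,-0.15,0,0,0,1],[0.001,0.0014,-0.15,0,0,0,1]],
])

```text
clock: 24.6
eef_pos: [573.7, 219.7, 115.1]
eef_rot: [-3.141, 0.0, 1.665]
wrist_force: [-0.1, -0.2, -1.9]
finger_gap: 23.7
finger_force: 49.8
```

Call:
servo_tool([
  [[0,0,-0.02,0,0,0,1],[0,0,-0.04,0,0,0,1],[0,0,-0.06,0,0,0,1],[0,0,-0.07,0,0,0,1],[0,0,-0.08,0,0,0,1],[0,0,-0.08,0,0,0,1],[0,0,-0.08,0,0,0,1]],
])

```text
clock: 25.3
eef_pos: [574.0, 219.8, 75.8]
eef_rot: [3.141, -0.0, 1.665]
wrist_force: [0.6, -0.4, -2.7]
finger_gap: 23.7
finger_force: 49.8
```

Call:
servo_tool([
  [[0,-0.0004,-0.004,0,0,0,1],[0,-0.0004,-0.008,0,0,0,1],[0,-0.0004,-0.009,0,0,0,1],[0,-0.0004,-0.009,0,0,0,1]],
])

```text
clock: 25.7
eef_pos: [573.9, 219.6, 71.1]
eef_rot: [-3.142, -0.0, 1.665]
wrist_force: [0.4, -0.5, -3.9]
finger_gap: 23.7
finger_force: 49.8
```

Call:
servo_tool([
  [[0,0,-0.001,0,0,0,1],[0,0,-0.002,0,0,0,1],[0,0,-0.002,0,0,0,1]],
])

```text
clock: 26.0
eef_pos: [574.0, 219.6, 70.9]
eef_rot: [3.141, -0.0, 1.665]
wrist_force: [-3.1, -0.9, 6.0]
finger_gap: 23.7
finger_force: 49.8
```

Seated at its home height. Now I'll release and retreat.

Call:
servo_tool([
  [[0,0,0.001,0,0,0,0.7],[0,0,0.001,0,0,0,0.5],[0,0,0.001,0,0,0,0.3],[0,0,0.001,0,0,0,0],[0,0,0.001,0,0,0,0],[0,0,0.001,0,0,0,0]],
])

```text
clock: 26.6
eef_pos: [573.9, 219.5, 70.5]
eef_rot: [-3.142, 0.0, 1.665]
wrist_force: [-0.3, 1.2, 0.2]
finger_gap: 64.7
finger_force: 0.0
```

Call:
servo_tool([
  [[0,0,0.04,0,0,0,0],[0,0,0.1,0,0,0,0],[0,0,0.18,0,0,0,0],[0,0,0.26,0,0,0,0],[0,0,0.26,0,0,0,0],[0,0,0.26,0,0,0,0],[0,0,0.26,0,0,0,0]],
])

```text
clock: 27.3
eef_pos: [573.4, 219.4, 199.2]
eef_rot: [-3.14, 0.0, 1.665]
wrist_force: [-0.1, 0.8, -0.2]
finger_gap: 94.1
finger_force: 0.0
```

Run:
```python
from h import *
c=cam("wrist");P=wcloud(c);cv2.imwrite("pics/w4.png",c["frame"][...,::-1])
hsv=cv2.cvtColor(c["frame"],cv2.COLOR_RGB2HSV)
m=(cv2.inRange(hsv,(5,180,80),(18,255,255))>0)&(P[...,2]>118)&(P[...,2]<135)&(abs(P[...,0]-575)<80)&(abs(P[...,1]-216)<80)
Q=P[m];print(np.median(Q[:,2]),cv2.minAreaRect(Q[:,:2].astype(np.float32)))
m=(P[...,2]>58)&(P[...,2]<75)&(abs(P[...,0]-575)<60)&(abs(P[...,1]-216)<50);Q=P[m]
print("xbar",np.median(Q[:,2]),cv2.minAreaRect(Q[:,:2].astype(np.float32)))
```

```text
127.27500899263686 ((573.807373046875, 220.8582305908203), (22.054615020751953, 23.269624710083008), 6.155884742736816)
xbar 67.4905990527323 ((573.6224365234375, 220.54302978515625), (79.63607025146484, 62.56681823730469), 5.405374050140381)
```

View pics/w4.png

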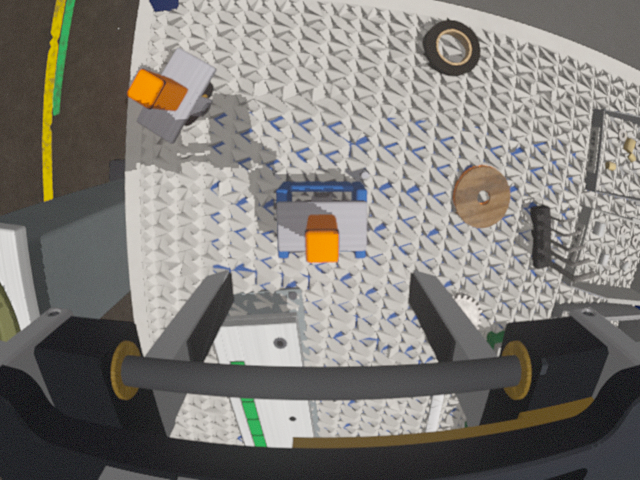

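The picture shows the roller standing in its rest at (322,240), at the same place and height as at the start, and the gripper clear of everything.

```bash
python3 -c "
from cell import manip
print(manip.sign_off())"
```

```text
the job is handed in; nothing more can be done
None
```

I rolled all six pads flush (within about 0.25 mm by the wrist camera) and stood the roller back in its rest. The job is handed in at about 27 s, with no verdict shown. Pressure was mostly 11 to 20 N, with brief readings up to about 27 N, under the 35 N limit.

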